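Lid the porcelain pots before firing

TASK

Four porcelain pots (a large round, a small round, a square and an oblong one) and their four lids are spread over the decorator's bench. Put every lid on the pot it belongs to, seated flat on the rim and, for the square and oblong ones, lined up with the pot's sides; any order will do. Set the lids down gently rather than dropping them, keep the pots upright on the bench, and leave the mug and the bottle where they stand.

Things in the scene. Friction and masses are not known exactly. Their poses are not given: they have to be found in the camera images.
- knob_large (a point): White porcelain lid, round, 94 mm across (the larger round lid), 6 mm thick, with a round knob 22 mm across, 28 mm high, in the middle of its top. A foot 64 mm across, 4 mm deep, is under it; the lid rests on this on the bench. Point: middle of the knob, 24 mm above the foot's underside, 14 mm above the lid's top face, 14 mm below the knob's top. z up; turning it does not matter. Loose, 60 to 210 g.
- knob_small (a point): White porcelain lid, round, 68 mm across (the smaller round lid), 6 mm thick, with a round knob 22 mm across, 28 mm high, in the middle of its top. A foot 38 mm across, 4 mm deep, is under it; the lid rests on this on the bench. Point: middle of the knob, 24 mm above the foot's underside, 14 mm above the lid's top face, 14 mm below the knob's top. z up; turning it does not matter. Loose, 60 to 210 g.
- knob_square (a point): White porcelain lid, square, 80 mm a side, 6 mm thick, with a bar knob 34 mm long (x), 18 mm thick (y), 28 mm high, in the middle of its top. A foot 50 mm square, 4 mm deep, is under it; the lid rests on this on the bench. Point: middle of the knob, 24 mm above the foot's underside, 14 mm above the lid's top face, 14 mm below the knob's top. z up; x and y lie along its edges. Loose, 60 to 210 g.
- knob_oblong (a point): White porcelain lid, oblong, 106 mm (x) by 66 mm (y), 6 mm thick, with a bar knob 34 mm long (x), 18 mm thick (y), 28 mm high, in the middle of its top. A foot 76 by 36 mm, 4 mm deep, is under it; the lid rests on this on the bench. Point: middle of the knob, 24 mm above the foot's underside, 14 mm above the lid's top face, 14 mm below the knob's top. z up; x lies along its long side. Loose, 60 to 210 g.
- pot_large: Open white porcelain pot, round, 92 mm across, 48 mm high, walls 6 mm, mouth 80 mm across inside (its lid's foot has 8 mm play all round). Origin: centre of its underside, z up; turn does not matter. With the lid seated flat on the rim, the middle of the knob is 68 mm above the origin. Loose, 220 to 360 g, stands on the bench.
- pot_small: Open white porcelain pot, round, 66 mm across, 48 mm high, walls 6 mm, mouth 54 mm across inside (its lid's foot has 8 mm play all round). Origin: centre of its underside, z up; turn does not matter. With the lid seated flat on the rim, the middle of the knob is 68 mm above the origin. Loose, 220 to 360 g, stands on the bench.
- pot_square: Open white porcelain pot, square, 78 mm a side, 48 mm high, walls 6 mm, mouth 66 mm square inside (its lid's foot has 8 mm play all round). Origin: centre of its underside, z up; x and y lie along its sides. With the lid seated flat on the rim, the middle of the knob is 68 mm above the origin. Loose, 220 to 360 g, stands on the bench.
- pot_oblong: Open white porcelain pot, oblong, 104 mm (x) by 64 mm (y), 48 mm high, walls 6 mm, mouth 92 by 52 mm inside (its lid's foot has 8 mm play all round). Origin: centre of its underside, z up; x lies along its long side. With the lid seated flat on the rim, the middle of the knob is 68 mm above the origin. Loose, 220 to 360 g, stands on the bench.
- mug: White porcelain mug with a handle at its +y side, 76 mm across the rim, 85 mm high, open, no lid belongs to it; bystander. Origin at the centre of its underside.
- bottle: Capped brown glass bottle with a paper label, 52 mm across, 125 mm high, standing; bystander. Origin at the centre of its underside.
Not all that is in view belongs to the job. Leave any blue or green look-alike of the part that bears knob_large alone. What is shaped like the pot_square but red is not meant.

How it is judged:
By the outcome, as a careful person would: the job done as asked, in the order asked, and still so for the second after the job is handed in, with the robot touching nothing.
It also fails if it takes over 120 s, if anything falls off the work surface, if the arm or the gripper's body presses on something with over 40 N, if the wrist force passes 120 N, or if a joint passes its speed limit or range.

ROBOT

A 7-joint arm with a two-finger parallel gripper is mounted at the origin on the work surface. World frame = base frame: x ahead of the robot, y to its left, z up, the work surface at z = 0. Lengths are in m, angles in rad, forces in N, time in s.
With the tool pointing down it reaches from about 0.4 to 0.85 m from the base axis. Payload 10.4 kg.
Tool frame: the origin (TCP) lies at the very end of the fingers, on their centre line; the grasp point (between the pads) lies 19 mm behind it; z points along the fingers, y is the line along which they close (so a half turn about z gives the same grasp; the last joint's range is limited). The gripper opens to 85 mm and grips with 20 to 120 N. Pads are 22 mm wide; open, the fingers measure 114 mm over their backs; the gripper's body (76 mm by 85 mm) begins 54 mm behind the grasp point. The pads swing forward as they close: fully open they stand 13 mm farther back than shut.
Start: joints at [1.214, 0.332, -0.065, 1.46, 0.022, 1.35, -0.088], TCP at [0.205, -0.591, 0.231] pointing down, gripper open.
Joint ranges: [-2.6, 2.6], [-0.5, 2.12], [-1.47, 1.34], [0.16, 2.42], [-1.27, 4.41], [0.06, 2.06], [-2.6, 2.6]. Speed limits (rad/s): [2.22, 2.22, 2.79, 2.79, 3.14, 3.14, 3.14].

INTERFACE

Orientations are given as a unit quaternion [x, y, z, w].
In Python, from workcell import * gives the robot as it stands.
- The arm moves only by the tool step_arm, never from a script. Its argument "commands" is one flat list of numbers, 7 for each row, row after row: the finger opening in mm, from 0 to 85.4, then the shift along the world's x, y, z as a fraction of full scale, then the turn, a rotation vector about the world's x, y, z as a fraction of full scale. A call has exactly 10 rows; each row is the pose to reach, as a shift and turn from the pose commanded when the call began, turning the shorter way round; what a row does not reach only later rows make up. Full scale, the value 1, is 0.6 m for a shift and pi rad for a turn. A row lasts 1/8 s, in which the tool goes at most 62.5 mm and 10.7 degrees, less where a joint would pass 70% of its speed; a pose out of reach is approached as far as the arm can. A call with a number of a shift or a turn outside -1 to 1 is refused whole. A call with a gripper value outside its range is refused whole. The fingers move at their own pace and stop on an object; "squeeze" is the grip in N (left out, the last holds). Time passes only in rows, so rows that repeat a pose let the fingers close, or fill a call up. It gives the time, the measured TCP pose, the force, the opening and the grip force at its end, in the units of the state.
- get_obs(): the state, without advancing time (a new reading comes with each control period).
- camera(name): name is "scene" or "top" or "wrist"; returns the picture (480x640x3 uint8, red, green, blue); there is no depth.
- camera_params(name): a dict with "mtx" (3x3 intrinsics, pixels), "dist" ([k1, k2, p1, p2, k3] as OpenCV has them; the pictures are not rectified), "extrinsics" (4x4, takes a point from world to camera coordinates); the wrist camera has in their place "tool_from_camera" (4x4, takes a point from camera to tool coordinates, whose origin is the TCP and whose axes are the flange's). Camera axes: x right, y down, z forward; pixel columns grow to the right and rows downward; lengths in m; the calibration is good to about 2 mm. A picture is of the moment at which its call begins: read the wrist's pose just before it. camera_params takes no time and is no camera call.
- hand_in(): hands the job in; it is judged then, once.
The state is a dict: "clock": time; "joint_pos": joint angles; "joint_velocities": joint speeds; "tau": joint torques, N m; "position": TCP position; "ee_rot": TCP orientation; "ft_force": force on the tool from outside, world axes, zero at the start; "torque": the same for the moment, N m; "grip_width": opening from 0.0 (shut) to 1.0 (fully open); "grasp_force": force on a finger pad.
Only numpy, scipy, OpenCV 4.12 (cv2) and the standard library are available. Lean on these libraries where they do the work, as an engineer would, in place of code of your own. Each camera call takes 0.05 s, during which the arm holds its last target. There are 200 camera calls.

## Working session

There is one attempt and no reset: what is moved stays moved. The work goes in short steps, Python scripts to look and compute and a tool call to move; the robot and the scene stay as the last step left them, time stands still between calls to the robot, and variables do not carry over. Pictures are saved under pics/ and viewed, at most 14 in all, crops included, and the job is handed in when it is done.

Besides the shell and the picture viewer there is one more tool, called after ">>>" by a JSON object that holds its "op" and its "data", one argument or row to a line. step_arm: Moves the arm, as the interface text tells. Its arguments: {"type":"object","properties":{"commands":{"type":"array","items":{"type":"number"}},"squeeze":{"type":"number"}},"required":["commands"]}

```bash
mkdir -p pics; ls; python3 - <<'E'
from workcell import *
import cv2,numpy as np
o=get_obs();print(o)
for n in("top","scene"):
    cv2.imwrite(f"pics/{n}0.png",cv2.cvtColor(camera(n),cv2.COLOR_RGB2BGR))
    print(camera_params(n))
print(camera_params("wrist"))
E
```

```text
pics
{'clock': 0.0, 'joint_pos': array([ 1.21438353,  0.33292429, -0.06467551,  1.46097027,  0.0215738 ,
        1.34993746, -0.08852522]), 'joint_velocities': array([ 1.39428923e-03, -4.07505633e-04,  5.93812501e-04, -1.20363265e-03,
        2.83599368e-04, -1.39716546e-03, -8.10748797e-05]), 'tau': array([ 1.42007415e-03, -6.25447583e+01,  5.04451222e-02, -3.91603053e+01,
        1.64155243e-02,  1.01899111e-02, -4.60145714e-06]), 'position': array([ 0.20463495, -0.59012309,  0.23046932]), 'ee_rot': array([ 9.86105840e-01,  1.66116451e-01, -1.55756834e-04, -7.56707122e-04]), 'ft_force': array([-0.4488401 , -0.7355893 ,  0.47461804]), 'torque': array([ 0.0014934 ,  0.01812833, -0.00134711]), 'grasp_force': 0.0, 'grip_width': 0.9994899173470163}
{'mtx': array([[512.92566159,   0.        , 320.76373125],
       [  0.        , 512.92566159, 244.23620891],
       [  0.        ,   0.        ,   1.        ]]), 'dist': array([-0.0488757,  0.       ,  0.       ,  0.       ,  0.       ]), 'extrinsics': array([[ 1.09909822e-02, -9.99936078e-01,  2.65309450e-03,
        -3.72673927e-03],
     
[... 749 characters left out ...]
09397e+00],
       [ 0.00000000e+00,  0.00000000e+00,  0.00000000e+00,
         1.00000000e+00]])}
{'mtx': array([[368.44547309,   0.        , 324.87084881],
       [  0.        , 368.44547309, 236.77707572],
       [  0.        ,   0.        ,   1.        ]]), 'dist': array([0.00689428, 0.        , 0.        , 0.        , 0.        ]), 'tool_from_camera': array([[-9.20029867e-04, -9.46915705e-01, -3.21480639e-01,
         8.23420349e-02],
       [ 9.99999574e-01, -8.96053244e-04, -2.22540884e-04,
        -6.33922890e-05],
       [-7.73363113e-05, -3.21480707e-01,  9.46916126e-01,
        -1.43275937e-01],
       [ 0.00000000e+00,  0.00000000e+00,  0.00000000e+00,
         1.00000000e+00]])}
```

View pics/top0.png

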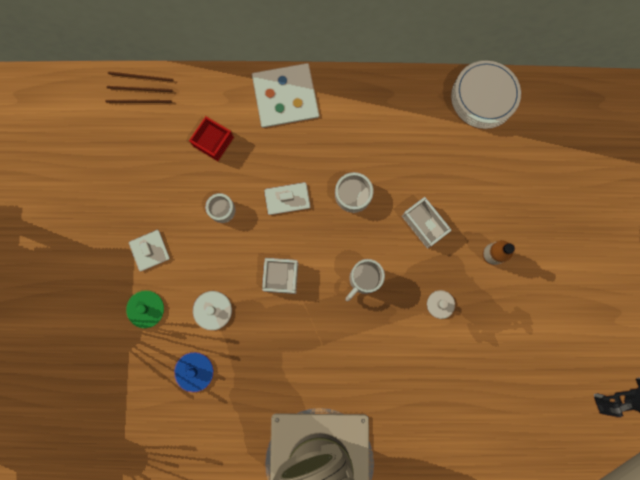

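View pics/scene0.png

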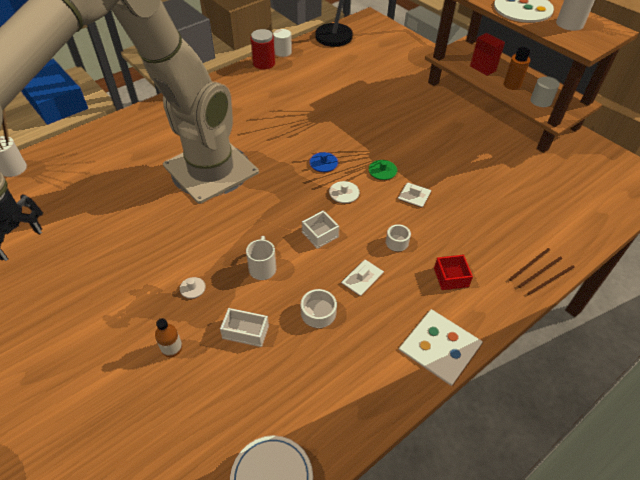

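Top view (up = +x, left = +y). White lids: square (149,250), large round (212,310), oblong (288,198) and small round (441,305). Pots: small (219,207), square (280,276), large (354,191) and oblong (427,222). The mug is at (367,277), the bottle at (498,252), and the decoys are blue, green and red. Next I'll fit silhouettes to the top picture.

```bash
cat > h.py <<'E'
from workcell import *
import cv2,numpy as np
from scipy.optimize import minimize
def proj(P,K,D,E):
    return cv2.projectPoints(np.asarray(P,float),cv2.Rodrigues(E[:3,:3])[0],E[:3,3],K,D)[0].reshape(-1,2)
def unproj(uv,z,K,D,E):
    n=cv2.undistortPoints(np.array([[uv]],float),K,D)[0,0]
    R,t=E[:3,:3],E[:3,3];c=-R.T@t;d=R.T@np.array([*n,1]);return c+d*(z-c[2])/d[2]
th=np.linspace(0,2*np.pi,60,endpoint=False)
circ=lambda d:np.c_[np.cos(th),np.sin(th)]*d/2
rect=lambda a,b:np.array([[a,b],[-a,b],[-a,-b],[a,-b]])/2
S=.001
KR=circ(22*S);KB=rect(34*S,18*S)
OBJ={ # list of (outline,z0,z1)
'lid_large':[(circ(94*S),.004,.010),(KR,.01,.038)],'lid_small':[(circ(68*S),.004,.010),(KR,.01,.038)],
'lid_square':[(rect(80*S,80*S),.004,.010),(KB,.01,.038)],'lid_oblong':[(rect(106*S,66*S),.004,.010),(KB,.01,.038)],
'pot_large':[(circ(92*S),0,.048)],'pot_small':[(circ(66*S),0,.048)],
'pot_square':[(rect(78*S,78*S),0,.048)],'pot_oblong':[(rect(104*S,64*S),0,.048)]}
def sil(name,p,K,D,E,org,sc,shape,dz=0):
    c,s=np.cos(p[2]),np.sin(p[2]);m=np.zeros(shape,np.uint8)
    for o,z0,z1 in OBJ[name]:
        q=o@np.array([[c,s],[-s,c]])+p[:2]
        P=np.vstack([np.c_[q,np.full(len(q),z+dz)] for z in(z0,z1)])
        h=cv2.convexHull(((proj(P,K,D,E)-org)*sc).astype(np.float32))
        cv2.fillConvexPoly(m,np.round(h*16).astype(np.int32),255,cv2.LINE_AA,4)
    return m/255.
def fit(img,name,p0,K,D,E,r=45,sc=4,dz=0,thr=75):
    uv=proj([[p0[0],p0[1],.02+dz]],K,D,E)[0];org=np.round(uv-r).clip(0).astype(int)
    a=img[org[1]:org[1]+2*r,org[0]:org[0]+2*r]
    hsv=cv2.cvtColor(a,cv2.COLOR_RGB2HSV).astype(float)
    w=np.clip((110-hsv[...,1])/40+.5,0,1)*(hsv[...,2]>thr)
    w=cv2.resize(w,None,fx=sc,fy=sc,interpolation=cv2.INTER_LINEAR)
    o2=org-.5+.5/sc
    def cost(p):
        m=sil(name,p,K,D,E,o2,sc,w.shape,dz)
        return 1-np.minimum(m,w).sum()/np.maximum(m,w).sum()
    best=None
    for t0 in ([p0[2]] if 'large' in name or 'small' in name or len(p0)>3 else np.arange(0,np.pi,np.pi/6)):
        x=np.array([p0[0],p0[1],t0])
        f=minimize(cost,x,method='Nelder-Mead',options=dict(initial_simplex=x+np.vstack([np.zeros(3),np.diag([.012,.012,.25])]),xatol=1e-4,fatol=1e-5))
        if best is None or f.fun<best.fun:best=f
    a=cv2.resize(cv2.cvtColor(a,cv2.COLOR_RGB2BGR),None,fx=sc,fy=sc)
    m=(sil(name,best.x,K,D,E,o2,sc,w.shape,dz)>.5).astype(np.uint8)
    cv2.drawContours(a,cv2.findContours(m,0,1)[0],-1,(0,0,255),1)
    return best.x,best.fun,a
E
cat > fit0.py <<'E'
from h import *
from concurrent.futures import ThreadPoolExecutor
px={'lid_large':(212,311),'lid_small':(441,305),'lid_square':(149,251),'lid_oblong':(288,199),'pot_large':(354,192),'pot_small':(219,208),'pot_square':(280,276),'pot_oblong':(427,222)}
img=cv2.cvtColor(cv2.imread('pics/top0.png'),cv2.COLOR_BGR2RGB)
q=camera_params('top');K,D,E=q['mtx'],q['dist'],q['extrinsics']
T=[]
for n,uv in px.items():
    p=unproj(uv,.02,K,D,E)
    x,f,a=fit(img,n,[p[0],p[1],0],K,D,E,r=32)
    print(n,np.round(x[:2],4),round(np.degrees(x[2]),1),round(f,3));T.append(cv2.resize(a,(200,200)))
cv2.imwrite('pics/fit0.png',np.vstack([np.hstack(T[:4]),np.hstack(T[4:])]))
print('mug',unproj((367,277),.08,K,D,E),'bottle',unproj((508,248),.12,K,D,E))
E
python3 fit0.py
```

```text
lid_large [0.3583 0.267 ] 6.3 0.043
lid_small [ 0.379  -0.2938] 17.0 0.05
lid_square [0.5048 0.4317] 24.1 0.044
lid_oblong [0.6408 0.0891] 100.5 0.055
pot_large [ 0.6543 -0.0779] -5.0 0.038
pot_small [0.6106 0.2534] 15.3 0.048
pot_square [0.4437 0.1008] -3.3 0.041
pot_oblong [ 0.5795 -0.2576] 38.0 0.045
mug [ 0.43798802 -0.10626036  0.08      ] bottle [ 0.50419872 -0.4250988   0.12      ]
```

View pics/fit0.png

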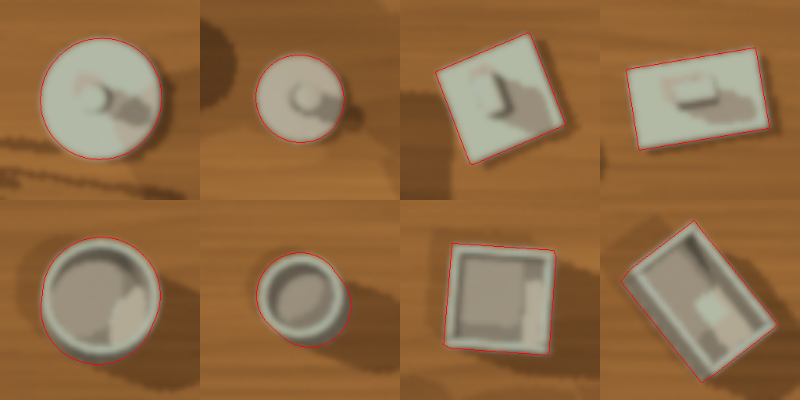

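The outlines fit all eight items very well, with bar knobs along the lids' x. Start with the small round lid: go above it and check from the wrist.

>>> {"op": "step_arm", "data": {
  "commands": [45,0.29,0.494,-0.15,0,0,0,45,0.29,0.494,-0.15,0,0,0,45,0.29,0.494,-0.15,0,0,0,45,0.29,0.494,-0.15,0,0,0,45,0.29,0.494,-0.15,0,0,0,45,0.29,0.494,-0.15,0,0,0,45,0.29,0.494,-0.15,0,0,0,45,0.29,0.494,-0.15,0,0,0,45,0.29,0.494,-0.15,0,0,0,45,0.29,0.494,-0.15,0,0,0],
  "squeeze": 30
}}

```text
clock: 1.35
position: [0.3783, -0.295, 0.1415]
ee_rot: [0.986, 0.165, 0.0, 0.0]
ft_force: [1.1, 0.8, -0.0]
grip_width: 0.526
grasp_force: 0.0
```

```bash
cat >> h.py <<'E'
from scipy.spatial.transform import Rotation as Ro
def wristE(o,q):
    T=np.eye(4);T[:3,:3]=Ro.from_quat(o['ee_rot']).as_matrix();T[:3,3]=o['position']
    return np.linalg.inv(T@q['tool_from_camera'])
def wrist(name,p0,fn,**k):
    o=get_obs();img=camera('wrist');q=camera_params('wrist');E=wristE(o,q)
    x,f,a=fit(img,name,p0,q['mtx'],q['dist'],E,**k)
    cv2.imwrite(fn,cv2.cvtColor(img,cv2.COLOR_RGB2BGR));cv2.imwrite(fn[:-4]+'f.png',cv2.resize(a,(400,400)))
    print(name,np.round(x[:2],4),round(np.degrees(x[2]),1),round(f,3))
def go(x,y,z,psi):  # numbers for a move; psi = angle of tool x, deg
    o=get_obs();R=Ro.from_quat(o['ee_rot'])
    t=Ro.from_euler('z',psi,degrees=True)*Ro.from_euler('x',180,degrees=True)
    X=R.as_matrix()[:,0];print('pos',np.round(o['position'],4),'psi',round(np.degrees(np.arctan2(X[1],X[0])),2),'shift',np.round((np.array([x,y,z])-o['position'])/.6,4),'turn',np.round((t*R.inv()).as_rotvec()/np.pi,4))
E
python3 - <<'E'
from h import *
wrist('lid_small',[.379,-.2938,0],'pics/w1.png',r=120,sc=2)
go(.379,-.2938,.013,19.1)
E
```

```text
lid_small [ 0.3794 -0.2942] 13.9 0.216
pos [ 0.3784 -0.2948  0.1414] psi 19.05 shift [ 0.0009  0.0017 -0.2141] turn [0.0001 0.     0.0003]
```

View pics/w1f.png

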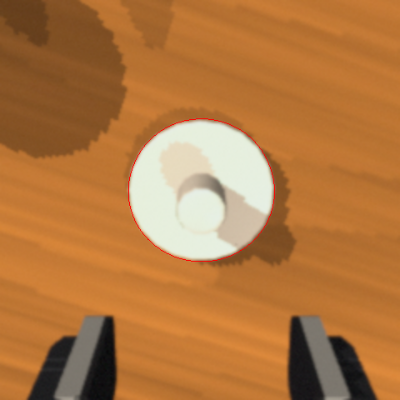

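Wrist and top agree to about 0.5 mm. Descend and grip.

>>> {"op": "step_arm", "data": {
  "commands": [45,0.001,0.0015,-0.15,0,0,0,45,0.001,0.0015,-0.18,0,0,0,45,0.001,0.0015,-0.2,0,0,0,45,0.001,0.0015,-0.212,0,0,0,45,0.001,0.0015,-0.212,0,0,0,10,0.001,0.0015,-0.212,0,0,0,10,0.001,0.0015,-0.212,0,0,0,10,0.001,0.0015,-0.212,0,0,0,10,0.001,0.0015,-0.212,0,0,0,10,0.001,0.0015,-0.212,0,0,0],
  "squeeze": 30
}}

```text
clock: 2.65
position: [0.3801, -0.2938, 0.0154]
ee_rot: [0.986, 0.166, 0.001, 0.001]
ft_force: [-0.8, 0.4, 6.7]
grip_width: 0.243
grasp_force: 29.1
```

>>> {"op": "step_arm", "data": {
  "commands": [10,0,0,0.05,0,0,0,10,0,0,0.14,0,0,0,10,0,0,0.23,0,0,0,10,0.386,0.912,0.23,0,0,0,10,0.386,0.912,0.23,0,0,0,10,0.386,0.912,0.23,0,0,0,10,0.386,0.912,0.23,0,0,0,10,0.386,0.912,0.23,0,0,0,10,0.386,0.912,0.23,0,0,0,10,0.386,0.912,0.23,0,0,0]
}}

```text
clock: 3.9
position: [0.5508, 0.1112, 0.1529]
ee_rot: [0.986, 0.166, 0.001, 0.0]
ft_force: [1.3, -0.6, -0.3]
grip_width: 0.249
grasp_force: 29.9
```

```bash
python3 - <<'E'
from h import *
go(.6115,.2536,.11,19.1)
E
```

```text
pos [0.5508 0.1112 0.1529] psi 19.08 shift [ 0.1012  0.2373 -0.0715] turn [0.0002 0.0004 0.0001]
```

>>> {"op": "step_arm", "data": {
  "commands": [10,0.101,0.237,0,0,0,0,10,0.101,0.237,0,0,0,0,10,0.101,0.237,0,0,0,0,10,0.101,0.237,-0.07,0,0,0,10,0.101,0.237,-0.07,0,0,0,10,0.101,0.237,-0.1,0,0,0,10,0.101,0.237,-0.12,0,0,0,10,0.101,0.237,-0.13,0,0,0,10,0.101,0.237,-0.13,0,0,0,10,0.101,0.237,-0.13,0,0,0]
}}

```text
clock: 5.15
position: [0.6108, 0.252, 0.0747]
ee_rot: [0.986, 0.166, 0.0, -0.0]
ft_force: [0.4, 0.3, -1.1]
grip_width: 0.248
grasp_force: 29.8
```

```bash
python3 - <<'E'
from h import *
go(.6115,.2536,.0594,19.1)
cv2.imwrite('pics/w2.png',cv2.cvtColor(camera('wrist'),cv2.COLOR_RGB2BGR))
E
```

```text
pos [0.6108 0.252  0.0747] psi 19.12 shift [ 0.0011  0.0027 -0.0255] turn [-0.0001  0.0002 -0.0001]
```

View pics/w2.png

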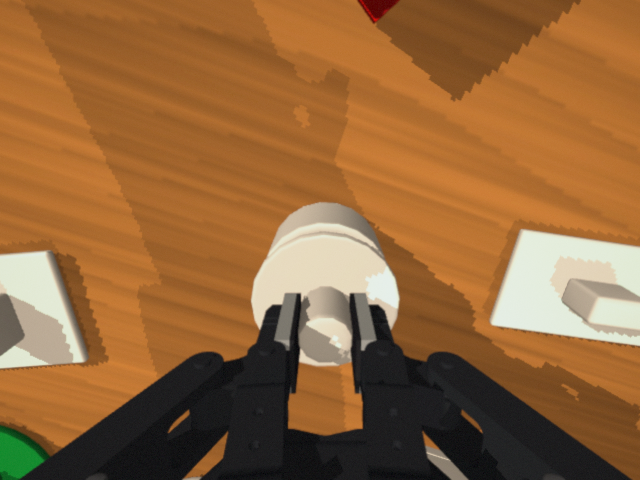

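Lid sits level in the fingers at (325,300), just over the small pot's rim. Lower slowly and release.

>>> {"op": "step_arm", "data": {
  "commands": [10,0.001,0.0027,-0.006,0,0,0,10,0.001,0.0027,-0.012,0,0,0,10,0.001,0.0027,-0.017,0,0,0,10,0.001,0.0027,-0.021,0,0,0,10,0.001,0.0027,-0.024,0,0,0,10,0.001,0.0027,-0.026,0,0,0,10,0.001,0.0027,-0.026,0,0,0,40,0.001,0.0027,-0.026,0,0,0,40,0.001,0.0027,-0.026,0,0,0,40,0.001,0.0027,-0.026,0,0,0]
}}

```text
clock: 6.45
position: [0.6111, 0.2535, 0.0584]
ee_rot: [0.986, 0.166, -0.0, 0.0]
ft_force: [-0.3, 0.1, -0.4]
grip_width: 0.466
grasp_force: 0.0
```

```bash
python3 - <<'E'
from h import *
go(.5048,.4317,.14,24.1)
E
```

```text
pos [0.6111 0.2535 0.0584] psi 19.13 shift [-0.1771  0.297   0.136 ] turn [ 0.     -0.      0.0276]
```

>>> {"op": "step_arm", "data": {
  "commands": [40,0,0,0.06,0,0,0,40,0,0,0.14,0,0,0,45,-0.177,0.297,0.14,0,0,0.0275,45,-0.177,0.297,0.14,0,0,0.0275,45,-0.177,0.297,0.14,0,0,0.0275,45,-0.177,0.297,0.14,0,0,0.0275,45,-0.177,0.297,0.14,0,0,0.0275,45,-0.177,0.297,0.06,0,0,0.0275,45,-0.177,0.297,0.02,0,0,0.0275,45,-0.177,0.297,0,0,0,0.0275]
}}

```text
clock: 7.7
position: [0.5064, 0.429, 0.0569]
ee_rot: [0.978, 0.207, -0.001, 0.001]
ft_force: [0.1, -0.4, 0.2]
grip_width: 0.531
grasp_force: 0.0
```

```bash
python3 - <<'E'
from h import *
go(.5048,.4317,.0155,24.1)
a=camera('top');w=camera('wrist')
cv2.imwrite('pics/c3.png',cv2.cvtColor(np.hstack([cv2.resize(a[165:255,175:265],(480,480)),w])[:, :],cv2.COLOR_RGB2BGR)[:, :].copy() if 0 else cv2.resize(cv2.cvtColor(np.hstack([cv2.resize(a[165:255,175:265],(480,480)),w]),cv2.COLOR_RGB2BGR),(800,343)))
E
```

```text
pos [0.5064 0.429  0.0569] psi 23.9 shift [-0.0026  0.0045 -0.0689] turn [ 0.0007 -0.0002  0.0011]
```

View pics/c3.png

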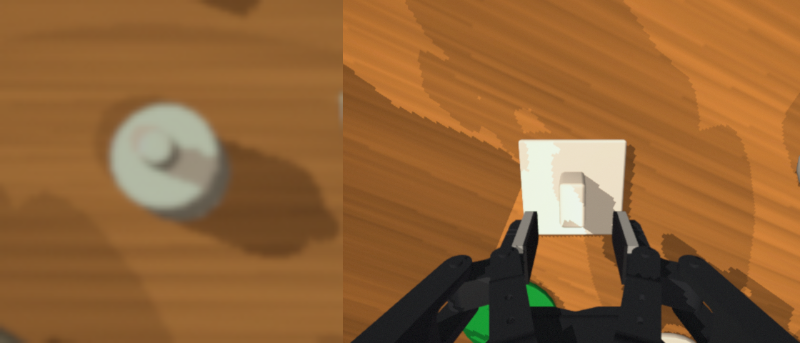

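Small lid is seated (left view). In the wrist view the square lid's bar lies parallel to the pads and centred between them.

>>> {"op": "step_arm", "data": {
  "commands": [45,-0.0026,0.0045,-0.03,0,0,0.001,45,-0.0026,0.0045,-0.055,0,0,0.001,45,-0.0026,0.0045,-0.069,0,0,0.001,45,-0.0026,0.0045,-0.069,0,0,0.001,10,-0.0026,0.0045,-0.069,0,0,0.001,10,-0.0026,0.0045,-0.069,0,0,0.001,10,-0.0026,0.0045,-0.069,0,0,0.001,10,-0.0026,0.0045,-0.069,0,0,0.001,10,-0.0026,0.0045,-0.069,0,0,0.001,10,-0.0026,0.0045,-0.069,0,0,0.001]
}}

```text
clock: 9.05
position: [0.5037, 0.4348, 0.0179]
ee_rot: [0.978, 0.21, 0.001, -0.0]
ft_force: [-0.5, 0.1, 5.9]
grip_width: 0.203
grasp_force: 30.3
```

```bash
python3 - <<'E'
from h import *
go(.4437,.1008,.2,-3.3)
E
```

```text
pos [0.5037 0.4348 0.0179] psi 24.25 shift [-0.1001 -0.5566  0.3036] turn [-1.000e-04  4.000e-04 -1.531e-01]
```

>>> {"op": "step_arm", "data": {
  "commands": [10,0,0,0.05,0,0,0,10,0,0,0.14,0,0,0,10,0,0,0.2,0,0,0,10,-0.1,-0.5566,0.2,0,0,-0.153,10,-0.1,-0.5566,0.2,0,0,-0.153,10,-0.1,-0.5566,0.2,0,0,-0.153,10,-0.1,-0.5566,0.2,0,0,-0.153,10,-0.1,-0.5566,0.2,0,0,-0.153,10,-0.1,-0.5566,0.2,0,0,-0.153,10,-0.1,-0.5566,0.15,0,0,-0.153]
}}

```text
clock: 10.3
position: [0.4445, 0.0979, 0.1082]
ee_rot: [1.0, -0.031, 0.002, 0.001]
ft_force: [0.5, -0.7, -0.8]
grip_width: 0.2
grasp_force: 29.9
```

>>> {"op": "step_arm", "data": {
  "commands": [10,0,0,-0.02,0,0,0,10,0,0,-0.02,0,0,0,10,0,0,-0.02,0,0,0,10,0,0,-0.02,0,0,0,10,0,0,-0.02,0,0,0,10,0,0,-0.02,0,0,0,10,0,0,-0.02,0,0,0,10,0,0,-0.02,0,0,0,10,0,0,-0.02,0,0,0,10,0,0,-0.02,0,0,0]
}}

```text
clock: 11.55
position: [0.4434, 0.1004, 0.0952]
ee_rot: [1.0, -0.029, 0.0, 0.0]
ft_force: [0.2, -0.1, -1.6]
grip_width: 0.203
grasp_force: 29.8
```

```bash
python3 - <<'E'
from h import *
go(.4437,.1008,.062,-3.3)
E
```

```text
pos [0.4434 0.1004 0.0952] psi -3.28 shift [ 0.0005  0.0006 -0.0553] turn [ 0.      0.     -0.0001]
```

>>> {"op": "step_arm", "data": {
  "commands": [10,0.0005,0.0006,-0.02,0,0,0,10,0.0005,0.0006,-0.035,0,0,0,10,0.0005,0.0006,-0.044,0,0,0,10,0.0005,0.0006,-0.049,0,0,0,10,0.0005,0.0006,-0.053,0,0,0,10,0.0005,0.0006,-0.056,0,0,0,10,0.0005,0.0006,-0.057,0,0,0,10,0.0005,0.0006,-0.058,0,0,0,10,0.0005,0.0006,-0.058,0,0,0,10,0.0005,0.0006,-0.058,0,0,0]
}}

```text
clock: 12.8
position: [0.4438, 0.1008, 0.0617]
ee_rot: [1.0, -0.029, 0.0, 0.0]
ft_force: [-8.9, -1.4, 19.4]
grip_width: 0.206
grasp_force: 32.5
```

Contact felt (19 N). Back off slightly and release.

>>> {"op": "step_arm", "data": {
  "commands": [10,0,0,0.0015,0,0,0,10,0,0,0.0015,0,0,0,40,0,0,0.0015,0,0,0,40,0,0,0.0015,0,0,0,40,0,0,0.0015,0,0,0,40,0,0,0.0015,0,0,0,40,0,0,0.03,0,0,0,40,0,0,0.08,0,0,0,40,0,0,0.14,0,0,0,40,0,0,0.14,0,0,0]
}}

```text
clock: 14.05
position: [0.4455, 0.1014, 0.1479]
ee_rot: [1.0, -0.029, 0.003, -0.0]
ft_force: [1.0, -1.4, -0.7]
grip_width: 0.466
grasp_force: 0.0
```

```bash
python3 - <<'E'
from h import *
go(.3583,.267,.0155,-3.3)
o=get_obs();w=camera('wrist');cv2.imwrite('pics/w4.png',cv2.cvtColor(w,cv2.COLOR_RGB2BGR))
E
```

```text
pos [0.4455 0.1014 0.1479] psi -3.28 shift [-0.1453  0.276  -0.2207] turn [-0.0001  0.0018 -0.0001]
```

View pics/w4.png

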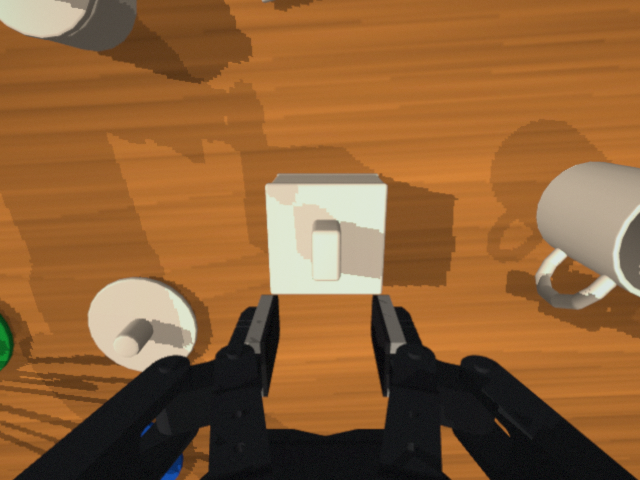

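Square lid is seated and parallel to its pot at (327,240). Next the large round lid.

>>> {"op": "step_arm", "data": {
  "commands": [45,-0.144,0.276,0,0,0,0.24,45,-0.144,0.276,0,0,0,0.24,45,-0.144,0.276,0,0,0,0.24,45,-0.144,0.276,0,0,0,0.24,45,-0.144,0.276,0,0,0,0.24,45,-0.144,0.276,-0.08,0,0,0.24,45,-0.144,0.276,-0.14,0,0,0.24,45,-0.144,0.276,-0.14,0,0,0.24,45,-0.144,0.276,-0.14,0,0,0.24,45,-0.144,0.276,-0.14,0,0,0.24]
}}

```text
clock: 15.35
position: [0.3583, 0.2668, 0.0618]
ee_rot: [0.94, 0.341, 0.001, 0.0]
ft_force: [0.4, -1.1, 0.2]
grip_width: 0.529
grasp_force: 0.0
```

```bash
python3 - <<'E'
from h import *
go(.3583,.267,.0165,40)
E
```

```text
pos [0.3583 0.2668 0.0618] psi 39.83 shift [ 0.      0.0004 -0.0755] turn [-0.0003  0.0007  0.001 ]
```

>>> {"op": "step_arm", "data": {
  "commands": [45,0,0,-0.04,0,0,0,45,0,0,-0.065,0,0,0,45,0,0,-0.0755,0,0,0,45,0,0,-0.0755,0,0,0,10,0,0,-0.0755,0,0,0,10,0,0,-0.0755,0,0,0,10,0,0,-0.0755,0,0,0,10,0,0,-0.0755,0,0,0,10,0,0,-0.0755,0,0,0,10,0,0,-0.0755,0,0,0]
}}

```text
clock: 16.6
position: [0.3576, 0.2667, 0.0157]
ee_rot: [0.94, 0.341, 0.001, 0.0]
ft_force: [-1.0, -0.9, 6.1]
grip_width: 0.244
grasp_force: 29.3
```

```bash
python3 - <<'E'
from h import *
go(.6543,-.0779,.09,40)
E
```

```text
pos [0.3576 0.2667 0.0157] psi 39.91 shift [ 0.4944 -0.5743  0.1239] turn [-0.0001  0.0003  0.0005]
```

>>> {"op": "step_arm", "data": {
  "commands": [10,0,0,0.05,0,0,0,10,0,0,0.14,0,0,0,10,0,0,0.23,0,0,0,10,0.494,-0.574,0.23,0,0,0,10,0.494,-0.574,0.23,0,0,0,10,0.494,-0.574,0.23,0,0,0,10,0.494,-0.574,0.23,0,0,0,10,0.494,-0.574,0.23,0,0,0,10,0.494,-0.574,0.23,0,0,0,10,0.494,-0.574,0.23,0,0,0]
}}

```text
clock: 17.85
position: [0.6436, -0.067, 0.1529]
ee_rot: [0.94, 0.341, -0.0, 0.0]
ft_force: [0.5, 1.3, -1.4]
grip_width: 0.246
grasp_force: 29.9
```

```bash
python3 - <<'E'
from h import *
go(.6543,-.0779,.09,40)
E
```

```text
pos [ 0.6436 -0.067   0.1529] psi 39.91 shift [ 0.0178 -0.0182 -0.1049] turn [ 0.     -0.      0.0005]
```

>>> {"op": "step_arm", "data": {
  "commands": [10,0.018,-0.018,0,0,0,0,10,0.018,-0.018,-0.06,0,0,0,10,0.018,-0.018,-0.105,0,0,0,10,0.018,-0.018,-0.105,0,0,0,10,0.018,-0.018,-0.105,0,0,0,10,0.018,-0.018,-0.105,0,0,0,10,0.018,-0.018,-0.105,0,0,0,10,0.018,-0.018,-0.105,0,0,0,10,0.018,-0.018,-0.105,0,0,0,10,0.018,-0.018,-0.105,0,0,0]
}}

```text
clock: 19.1
position: [0.6534, -0.076, 0.09]
ee_rot: [0.94, 0.341, 0.0, 0.0]
ft_force: [-0.6, 0.4, -1.1]
grip_width: 0.248
grasp_force: 29.9
```

```bash
python3 - <<'E'
from h import *
go(.6540,-.0780,.0597,40)
E
```

```text
pos [ 0.6534 -0.076   0.09  ] psi 39.91 shift [ 0.0009 -0.0033 -0.0506] turn [0.     0.     0.0005]
```

>>> {"op": "step_arm", "data": {
  "commands": [10,0.001,-0.003,-0.02,0,0,0,10,0.001,-0.003,-0.033,0,0,0,10,0.001,-0.003,-0.04,0,0,0,10,0.001,-0.003,-0.045,0,0,0,10,0.001,-0.003,-0.048,0,0,0,10,0.001,-0.003,-0.05,0,0,0,10,0.001,-0.003,-0.051,0,0,0,10,0.001,-0.003,-0.051,0,0,0,10,0.001,-0.003,-0.051,0,0,0,10,0.001,-0.003,-0.051,0,0,0]
}}

```text
clock: 20.35
position: [0.6541, -0.0778, 0.0598]
ee_rot: [0.94, 0.341, 0.0, 0.0]
ft_force: [-3.1, 0.1, 4.9]
grip_width: 0.242
grasp_force: 30.3
```

Light contact. Release and rise.

>>> {"op": "step_arm", "data": {
  "commands": [10,0,0,0,0,0,0,40,0,0,0,0,0,0,40,0,0,0,0,0,0,40,0,0,0,0,0,0,40,0,0,0,0,0,0,40,0,0,0.03,0,0,0,40,0,0,0.08,0,0,0,40,0,0,0.14,0,0,0,45,-0.022,0.278,0.14,0,0,0.336,45,-0.022,0.278,0.14,0,0,0.336]
}}

```text
clock: 21.6
position: [0.6447, 0.0477, 0.1456]
ee_rot: [0.859, 0.512, 0.001, 0.001]
ft_force: [0.8, 0.6, -0.4]
grip_width: 0.525
grasp_force: 0.0
```

```bash
python3 - <<'E'
from h import *
go(.6408,.0891,.06,100.5)
E
```

```text
pos [0.6447 0.0477 0.1456] psi 61.64 shift [-0.0064  0.069  -0.1427] turn [-2.000e-04  9.000e-04  2.159e-01]
```

>>> {"op": "step_arm", "data": {
  "commands": [45,-0.0064,0.069,0,0,0,0.216,45,-0.0064,0.069,0,0,0,0.216,45,-0.0064,0.069,0,0,0,0.216,45,-0.0064,0.069,0,0,0,0.216,45,-0.0064,0.069,-0.06,0,0,0.216,45,-0.0064,0.069,-0.13,0,0,0.216,45,-0.0064,0.069,-0.13,0,0,0.216,45,-0.0064,0.069,-0.13,0,0,0.216,45,-0.0064,0.069,-0.13,0,0,0.216,45,-0.0064,0.069,-0.13,0,0,0.216]
}}

```text
clock: 22.85
position: [0.641, 0.0884, 0.0669]
ee_rot: [0.641, 0.768, 0.001, 0.001]
ft_force: [0.7, 0.4, 0.3]
grip_width: 0.53
grasp_force: 0.0
```

```bash
python3 - <<'E'
from h import *
go(.6408,.0891,.0165,100.5)
w=camera('wrist');cv2.imwrite('pics/w5.png',cv2.cvtColor(w,cv2.COLOR_RGB2BGR))
E
```

```text
pos [0.641  0.0884 0.0669] psi 100.28 shift [-0.0004  0.0012 -0.0839] turn [-0.      0.0006  0.0012]
```

View pics/w5.png

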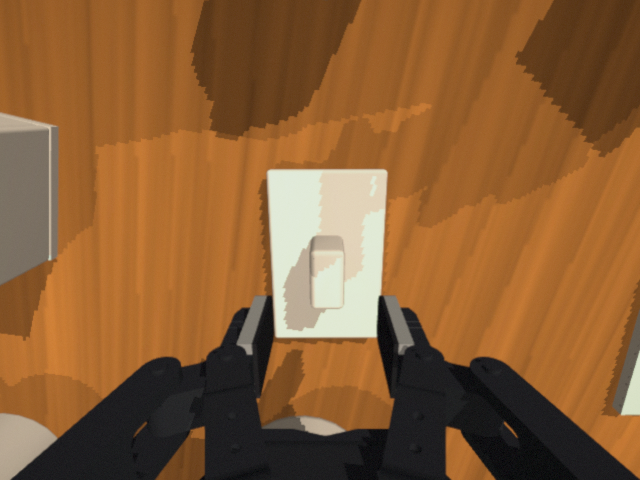

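The oblong lid's bar is centred and parallel between the pads at (327,270). Grip it.

>>> {"op": "step_arm", "data": {
  "commands": [45,0,0.001,-0.04,0,0,0.001,45,0,0.001,-0.07,0,0,0.001,45,0,0.001,-0.0835,0,0,0.001,45,0,0.001,-0.0835,0,0,0.001,10,0,0.001,-0.0835,0,0,0.001,10,0,0.001,-0.0835,0,0,0.001,10,0,0.001,-0.0835,0,0,0.001,10,0,0.001,-0.0835,0,0,0.001,10,0,0.001,-0.0835,0,0,0.001,10,0,0.001,-0.0835,0,0,0.001]
}}

```text
clock: 24.15
position: [0.641, 0.089, 0.0162]
ee_rot: [0.64, 0.769, 0.001, 0.001]
ft_force: [-0.4, -0.1, 6.1]
grip_width: 0.204
grasp_force: 30.5
```

```bash
python3 - <<'E'
from h import *
go(.5795,-.2576,.09,38)
E
```

```text
pos [0.641  0.089  0.0162] psi 100.45 shift [-0.1025 -0.5776  0.1229] turn [ 2.00e-04  5.00e-04 -3.47e-01]
```

>>> {"op": "step_arm", "data": {
  "commands": [10,0,0,0.05,0,0,0,10,0,0,0.14,0,0,0,10,0,0,0.24,0,0,0,10,-0.1025,-0.578,0.24,0,0,-0.347,10,-0.1025,-0.578,0.24,0,0,-0.347,10,-0.1025,-0.578,0.24,0,0,-0.347,10,-0.1025,-0.578,0.24,0,0,-0.347,10,-0.1025,-0.578,0.24,0,0,-0.347,10,-0.1025,-0.578,0.24,0,0,-0.347,10,-0.1025,-0.578,0.24,0,0,-0.347]
}}

```text
clock: 25.4
position: [0.5769, -0.2626, 0.1586]
ee_rot: [0.947, 0.322, -0.001, 0.0]
ft_force: [0.0, 1.0, -1.8]
grip_width: 0.206
grasp_force: 29.8
```

>>> {"op": "step_arm", "data": {
  "commands": [10,0,0,-0.05,0,0,0,10,0,0,-0.1,0,0,0,10,0,0,-0.11,0,0,0,10,0,0,-0.11,0,0,0,10,0,0,-0.11,0,0,0,10,0,0,-0.11,0,0,0,10,0,0,-0.11,0,0,0,10,0,0,-0.11,0,0,0,10,0,0,-0.11,0,0,0,10,0,0,-0.11,0,0,0]
}}

```text
clock: 26.65
position: [0.5788, -0.258, 0.0933]
ee_rot: [0.946, 0.326, 0.0, 0.0]
ft_force: [0.6, -0.4, -1.1]
grip_width: 0.204
grasp_force: 29.7
```

```bash
python3 - <<'E'
from h import *
go(.5797,-.2576,.0602,38)
w=camera('wrist');cv2.imwrite('pics/w6.png',cv2.cvtColor(w,cv2.COLOR_RGB2BGR))
E
```

```text
pos [ 0.5788 -0.258   0.0933] psi 38.0 shift [ 0.0014  0.0007 -0.0552] turn [ 0.  0. -0.]
```

View pics/w6.png

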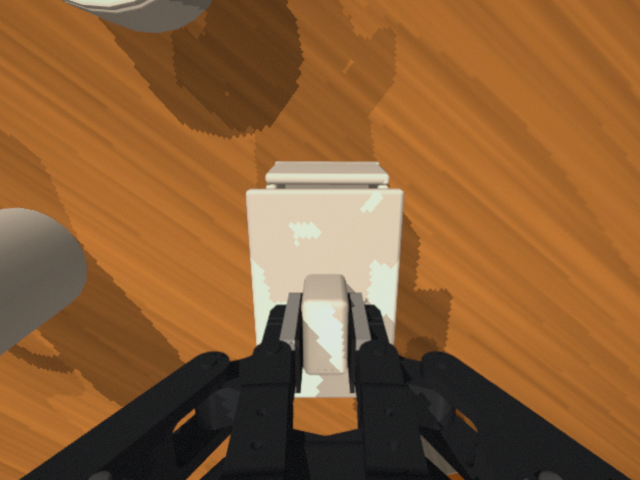

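The lid hangs level over the oblong pot, with edges parallel (pot rim at (327,180)). Lower it.

>>> {"op": "step_arm", "data": {
  "commands": [10,0.001,0.0007,-0.02,0,0,0,10,0.001,0.0007,-0.035,0,0,0,10,0.001,0.0007,-0.044,0,0,0,10,0.001,0.0007,-0.049,0,0,0,10,0.001,0.0007,-0.052,0,0,0,10,0.001,0.0007,-0.054,0,0,0,10,0.001,0.0007,-0.0555,0,0,0,10,0.001,0.0007,-0.0555,0,0,0,10,0.001,0.0007,-0.0555,0,0,0,10,0.001,0.0007,-0.0555,0,0,0]
}}

```text
clock: 27.95
position: [0.5795, -0.2577, 0.0602]
ee_rot: [0.946, 0.326, 0.0, 0.0]
ft_force: [0.0, -0.1, 0.8]
grip_width: 0.2
grasp_force: 30.1
```

>>> {"op": "step_arm", "data": {
  "commands": [10,0,0,-0.001,0,0,0,10,0,0,-0.001,0,0,0,40,0,0,-0.001,0,0,0,40,0,0,-0.001,0,0,0,40,0,0,-0.001,0,0,0,40,0,0,-0.001,0,0,0,40,0,0,0.03,0,0,0,40,0,0,0.08,0,0,0,40,0,0,0.17,0,0,0,40,0,0,0.27,0,0,0]
}}

```text
clock: 29.2
position: [0.5791, -0.2573, 0.2247]
ee_rot: [0.945, 0.326, 0.0, -0.0]
ft_force: [1.3, 0.2, 0.6]
grip_width: 0.469
grasp_force: 0.0
```

>>> {"op": "step_arm", "data": {
  "commands": [40,-0.4,-0.55,0.05,0,0,0,40,-0.4,-0.55,0.05,0,0,0,40,-0.4,-0.55,0.05,0,0,0,40,-0.4,-0.55,0.05,0,0,0,40,-0.4,-0.55,0.05,0,0,0,40,-0.4,-0.55,0.05,0,0,0,40,-0.4,-0.55,0.05,0,0,0,40,-0.4,-0.55,0.05,0,0,0,40,-0.4,-0.55,0.05,0,0,0,40,-0.4,-0.55,0.05,0,0,0]
}}

```text
clock: 30.45
position: [0.3409, -0.5864, 0.2527]
ee_rot: [0.945, 0.327, 0.0, 0.0]
ft_force: [-0.2, -0.4, 0.3]
grip_width: 0.474
grasp_force: 0.0
```

```bash
cat > fin.py <<'E'
from h import *
img=camera('top');sc=camera('scene');q=camera_params('top');K,D,E=q['mtx'],q['dist'],q['extrinsics']
P={'large':(.6543,-.0779,0),'small':(.6106,.2534,0),'square':(.4437,.1008,np.radians(-3.3)),'oblong':(.5795,-.2576,np.radians(38))}
for n,p in P.items():
    a,b=OBJ['lid_'+n],OBJ['pot_'+n];pp=p
    OBJ['both']=[(b[0][0],0,.048),(a[0][0],.048,.054),(a[1][0],.054,.082)]
    x,f,_=fit(img,'both',[*p,1],K,D,E,r=32)
    print(n,np.round((x[:2]-p[:2])*1000,1),round(np.degrees(x[2]-p[2]),1),round(f,3))
c=cv2.resize(img[165:315,190:465],(800,436));d=cv2.resize(sc[170:360,170:430],(800,585))
for i,m in enumerate((c,d)):cv2.imwrite(f'pics/fin{i}.png',cv2.cvtColor(m,cv2.COLOR_RGB2BGR))
E
python3 fin.py
```

```text
large [0.5 0.8] 6.6 0.043
small [0.1 0.8] 11.8 0.046
square [-0.1  0.6] -0.2 0.051
oblong [-0.7 -0.3] 0.3 0.042
```

View pics/fin0.png

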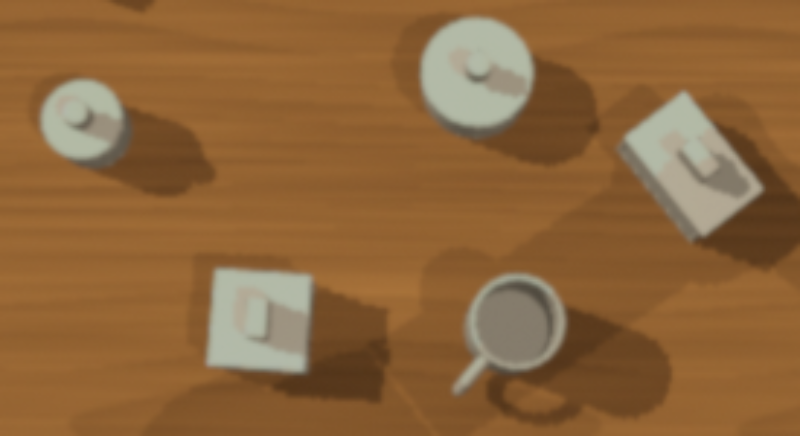

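View pics/fin1.png

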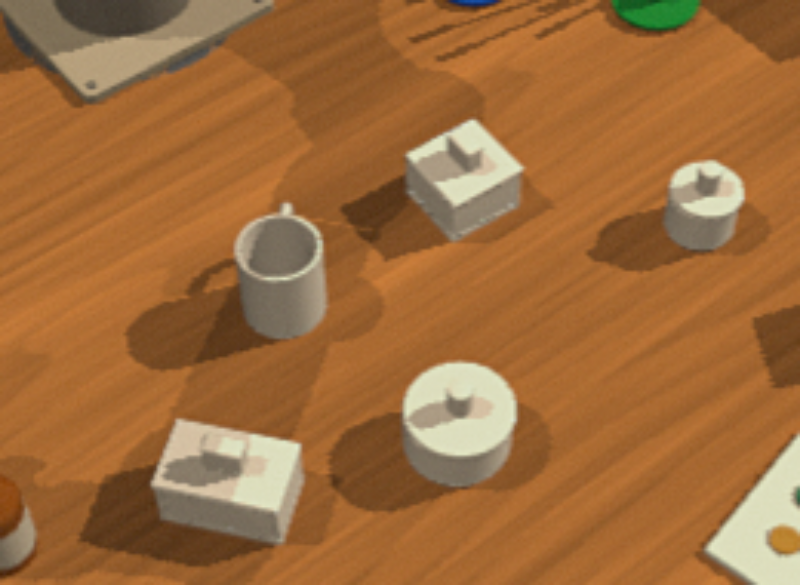

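All four lids are flat on their pots, centred to under 1 mm, and the square and oblong ones are aligned to about 0.3°. The mug and bottle are where they were.

```bash
python3 -c "
from workcell import *
print(hand_in())"
```

```text
the job is handed in; nothing more can be done
None
```

All four lids are seated flat on their own pots and lined up with them, the mug and bottle were left untouched, and the job was handed in at about 30 s on the robot's clock (the judge's verdict isn't shown to me).

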